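# Empty the press catch tray into the tote

### The arm

A 6-joint arm with a two-finger parallel gripper is mounted at the origin on the work surface. World frame = base frame: x ahead of the robot, y to its left, z up, the work surface at z = 0. Lengths are in m, angles in degrees, forces in N, time in s.
With the tool pointing down it reaches from about 0.375 to 0.9 m from the base axis. Payload 3.1 kg.
Tool frame: the origin (TCP) lies between the finger pads; the fingertips stand 11 mm ahead of it and the grasp point (between the pads) lies 8 mm behind it; z points along the fingers, y is the line along which they close (so a half turn about z gives the same grasp; the last joint's range is limited). The gripper opens to 87 mm and grips with 3 to 60 N. Pads are 19 mm wide; open, the fingers measure 117 mm over their backs; the gripper's body (75 mm by 190 mm) begins 51 mm behind the grasp point.
Start: joints at [-80.873, 30.224, 82.088, -0, 67.689, -10.227], TCP at [0.207, -0.59, 0.234] pointing down, gripper open.
Joint ranges: [-176.69, 176.69], [-43.24, 126.21], [12.49, 139.97], [-82, 262], [0, 151.66], [-163.58, 163.58]. Speed limits (degrees/s): [159.86, 159.86, 180, 180, 180, 180].

### API

Orientations are given as a 3x3 rotation matrix whose columns are the frame's x, y, z axes.
In Python, from rig import bot, viewer, workorder, models gives the robot as it stands.
- The arm moves only by the shell command python3 -m jog 'ROWS'. ROWS is JSON, a list of rows, each a list of 7 numbers: the opening, from 0 (shut) to 1 (fully open), then the shift along the tool's x, y, z in m, then the turn, a rotation vector about the tool's x, y, z in degrees. In form: [[claw, x, y, z, ax, ay, az], ...]. A call has 1 to 20 rows; each row is the pose to reach, as a shift and turn from the pose commanded when the call began, along the tool's axes at that moment; what a row does not reach only later rows make up. A row lasts 1/8 s, in which the tool goes at most 62.5 mm and 10.7 degrees, less where a joint would pass 70% of its speed; a pose out of reach is approached as far as the arm can. A call with a gripper value outside its range is refused whole. The fingers move at their own pace and stop on an object; the grip force is fixed at half the most. Time passes only in rows, so rows that repeat a pose let the fingers close. It gives the time, the measured TCP pose, the force, the opening and the grip force at its end, in the units of the state.
- bot.read_state(): the state, without advancing time (a new reading comes with each control period).
- viewer.capture(name): name is "side" or "top"; returns (picture, depth): 384x512x3 uint8, blue, green, red; 384x512 float32, m along the optical axis (not along the pixel's ray), 0 where there is no reading.
- viewer.camera_info(name): a dict with "fx", "fy", "cx", "cy" (pixels), "world_to_cam" (4x4, takes a point from world to camera coordinates). Camera axes: x right, y down, z forward; pixel columns grow to the right and rows downward; lengths in m; the calibration is good to about 2 mm. A picture is of the moment at which its call begins. camera_info takes no time and is no camera call.
- workorder.hand_in(): hands the job in; it is judged then, once.
Trained networks look in the newest picture that a camera, given by its name, has taken for a name from the list of things; names that differ only in an ending like _2 or _b are one class to them, and where a whole thing is asked for, a point or a joint stands for the part that bears it (a point fixed in the world has none). Each returns a list of dicts, best first, with "p" (0 to 1); they miss things now and then, are a little off and sometimes report something else, mostly with a low value. They report only what shows in the picture. A call takes as long as a camera call. They do not tell look-alikes from the thing itself.
- models.outline_of(camera, thing): "mask" (384x512 bool, what is visible of it).
- models.tip_of(camera, thing): "xyz" ([x, y, z] in m, in world coordinates, good to about 4 mm: a listed point, or the origin of a listed thing).
The state is a dict: "time_s": time; "joint_positions": joint angles; "qvel": joint speeds; "tau": joint torques, N m; "position": TCP position; "tcp_rot": TCP orientation; "force": force on the tool from outside, world axes, zero at the start; "moment": the same for the moment, N m; "opening": opening from 0.0 (shut) to 1.0 (fully open); "grasp_force": force on a finger pad.
Only numpy, scipy, OpenCV 4.12 (cv2) and the standard library are available. Lean on these libraries where they do the work, as an engineer would, in place of code of your own. Each camera call takes 0.05 s, during which the arm holds its last target. There are 200 camera calls.

### The job

Collect the two finished castings from the catch tray of the blue press into the grey tote: one on each of the two free blue pads, lying flat and fully on the pad, lengthwise across the tote like the casting already there. Set them down, never drop them, and leave everything else where it is. The lanes of the tray only let you take a casting by its ends and the tote only lets you set it down held by its long sides, so you will have to change grip: the black mat is free for that.

Things in the scene. Friction and masses are not known exactly. Their poses are not given: they have to be found in the camera images.
- casting_a: finished metal clamp casting, a steel-coloured rounded block 36 (x) x 60 (y, its length) x 32 (z) mm, 0.19 kg, with a dark bore in a brass ring and a small dark hole on its top; origin at the centre of its underside, z up. At the start it lies in one lane of the catch tray, length along the lane
- casting_b: finished metal clamp casting, a steel-coloured rounded block 36 (x) x 60 (y, its length) x 32 (z) mm, 0.19 kg, with a dark bore in a brass ring and a small dark hole on its top; origin at the centre of its underside, z up. At the start it lies in the other lane of the catch tray, length along the lane
- press: fixed blue press with black catch tray; origin: centre of the tray's underside. Tray 108 (x) x 168 (y) mm, 40 high, floor and walls 4 mm; a middle wall makes two lanes along y, each 48 wide x 160 long inside, centred at x = -26 and +26 mm. At its -y end stand a chute (up to 80 mm high) and the press housing (from y = -185 mm on, 420 high)
- mat: fixed black rubber mat lying on the bench, 160 (x) x 170 (y) x 3 mm, origin at the centre of its underside: the place to put a casting down and change grip
- tote: fixed grey open tote, outside 312 (x, its length) x 80 (y) x 50 mm high, floor and walls 4 mm, inside 304 x 72 mm; origin at the centre of its underside. Three places 90 mm apart along x: two with a blue pad, one taken by a finished casting; which is which changes
- pad_a: blue pad fixed on the tote floor, 60 (x) x 68 (y) x 2 mm, origin at the centre of its underside (on the tote floor); a casting goes here with its y along the pad's y, either way round
- pad_b: the other blue pad, the same
- casting_done: same kind of casting, already in the tote, to be left alone
- cap_red: red plastic cap, 38 mm across, 28 high; origin centre of underside; stands by, to be left alone
- cap_blue: blue plastic cap, 38 mm across, 28 high; origin centre of underside; stands by, to be left alone
- wrench: steel wrench lying flat, 160 mm long along its x; stands by, to be left alone
There are look-alikes about, which are no part of the job. What is shaped like the casting_a but turquoise is not meant.

How it is judged:
By the outcome, as a careful person would: the job done as asked, in the order asked, and still so for the second after the job is handed in, with the robot touching nothing.
It also fails if it takes over 72 s, if anything falls off the work surface, if the arm or the gripper's body presses on something with over 40 N, if the wrist force passes 120 N, or if a joint passes its speed limit or range.

## Working session

There is one attempt and no reset: what is moved stays moved. The work goes in short steps, Python scripts to look and compute and a shell command to move; the robot and the scene stay as the last step left them, time stands still between calls to the robot, and variables do not carry over. Pictures are saved under pics/ and viewed, at most 10 in all, crops included, and the job is handed in when it is done.

```bash
ls; mkdir -p pics; python3 - <<'E'
from rig import bot,viewer,models
import cv2,numpy as np
for c in("top","side"):
    im,d=viewer.capture(c); cv2.imwrite(f"pics/{c}0.png",im); np.save(f"pics/{c}0.npy",d)
    i=viewer.camera_info(c); print(c,i["fx"],i["cx"],i["cy"],np.round(i["world_to_cam"],3).tolist())
    for t in("casting_a","press","mat","tote","pad_a"):
        print(t,[(round(r["p"],2),np.round(r["xyz"],3).tolist()) for r in models.tip_of(c,t)])
s=bot.read_state(); print(s["time_s"],s["position"],np.round(s["tcp_rot"],3).tolist())
E
```

```text
pics
top 446.52179416605424 250.44203856645524 190.46022851456115 [[0.003, -1.0, 0.028, -0.028], [-0.996, -0.006, -0.092, 0.523], [0.092, -0.028, -0.995, 1.118], [0.0, 0.0, 0.0, 1.0]]
casting_a [(0.81, [0.297, -0.253, 0.003]), (0.79, [0.386, -0.175, -0.0]), (0.74, [0.49, -0.215, 0.005]), (0.54, [0.54, -0.218, 0.002])]
press [(0.95, [0.517, -0.219, 0.002])]
mat [(0.58, [0.48, 0.001, 0.001])]
tote [(0.73, [0.547, 0.223, 0.004]), (0.48, [0.633, 0.235, 0.007])]
pad_a [(0.97, [0.453, 0.207, 0.009]), (0.97, [0.636, 0.236, 0.008])]
side 433.4986928545251 250.5796292709843 185.4705282851054 [[0.99, -0.142, 0.009, -0.497], [-0.101, -0.746, -0.658, 0.098], [0.1, 0.651, -0.753, 0.971], [0.0, 0.0, 0.0, 1.0]]
casting_a [(0.9, [0.383, -0.171, 0.0]), (0.9, [0.298, -0.257, -0.0]), (0.76, [0.54, -0.221, 0.004]), (0.73, [0.487, -0.211, 0.004]), (0.41, [0.55, 0.22, 0.002])]
press [(0.65, [0.516, -0.221, 0.003])]
mat [(0.74, [0.476, -0.006, -0.001])]
tote [(0.66, [0.543, 0.224, 0.002])]
pad_a [(0.56, [0.463, 0.209, 0.002]), (0.53, [0.637, 0.234, 0.007])]
0.6 [ 0.20713468 -0.58963692  0.23356957] [[0.943, 0.331, -0.0], [0.331, -0.943, 0.0], [-0.0, -0.0, -1.0]]
```

View pics/top0.png

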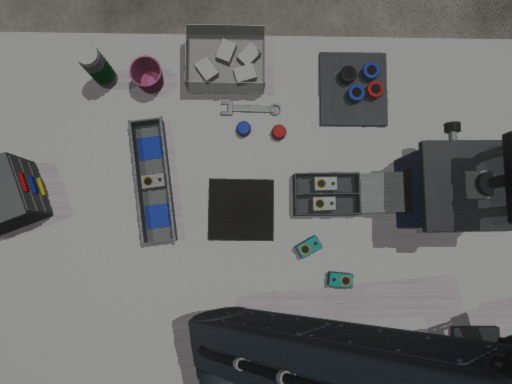

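View pics/side0.png

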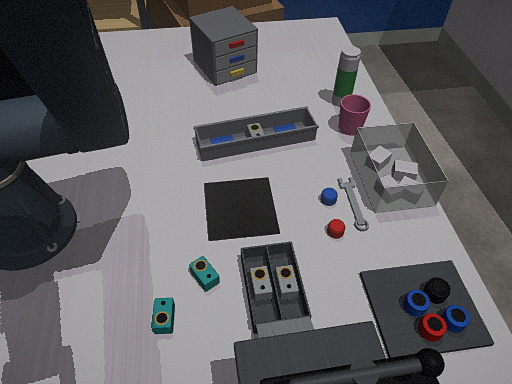

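The top view shows the two steel castings in the tray at about (326,184) and (324,203). The turquoise look-alikes are at (309,247) and (341,280). The mat is around (241,210). The tote runs (133–175, 120–243) with free pads at (150,148) and (157,215), and the done casting sits between them at (153,181). The side view agrees. Next I'll measure these precisely.

```bash
cat > h.py <<'E'
import numpy as np,cv2
from rig import bot,viewer,models
def cloud(c,d):
    i=viewer.camera_info(c); T=np.linalg.inv(np.array(i["world_to_cam"]))
    v,u=np.mgrid[:384,:512]
    P=np.stack([(u-i["cx"])/i["fx"]*d,(v-i["cy"])/i["fy"]*d,d],-1)
    return P@T[:3,:3].T+T[:3,3]
def rect(pts):
    (c,s,a)=cv2.minAreaRect((pts[:,:2]*1000).astype(np.float32))
    return np.round(c,1).tolist(),np.round(s,1).tolist(),round(a,1)
def masks(c,t,W,im=None):
    for r in models.outline_of(c,t):
        m=r["mask"]&(W[...,2]>-.05); p=W[m]
        if len(p)<20: continue
        z=np.percentile(p[:,2],[5,50,95])
        q=p[np.abs(p[:,2]-np.median(p[:,2]))<.006]
        print(c,t,round(r["p"],2),len(p),"z",np.round(z*1000,1),"rect",rect(q),"mean",np.round(q.mean(0)*1000,1), "bgr",im[m].mean(0).round() if im is not None else "")
E
python3 - <<'E'
from h import *
for c in("top","side"):
    im,d=viewer.capture(c); W=cloud(c,d)
    for t in("casting_a","mat","tote","pad_a"): masks(c,t,W,im)
    # tray: points z 30..45 near
    for nm,box,zr in(("tray rim",(.44,.60,-.33,-.13),(.038,.046)),("tote rim",(.35,.75,.15,.29),(.046,.056))):
        m=(W[...,0]>box[0])&(W[...,0]<box[1])&(W[...,1]>box[2])&(W[...,1]<box[3])&(W[...,2]>zr[0])&(W[...,2]<zr[1])
        print(c,nm,m.sum(),rect(W[m]))
    for y in np.arange(-.44,-.12,.02):
        m=(abs(W[...,1]-y)<.005)&(abs(W[...,0]-.515)<.06)
        if c=="top" and m.any():print(round(y,2),np.percentile(W[m][:,2],[5,50,98]).round(3))
E
```

```text
top casting_a 0.88 370 z [11.  35.3 38.7] rect ([541.4, -216.8], [33.9, 60.8], 0.6) mean [ 541.3 -216.1   35.4] bgr [102. 109. 108.]
top casting_a 0.73 345 z [26.6 35.3 39.3] rect ([491.6, -211.2], [35.9, 59.2], 0.8) mean [ 490.8 -210.9   35.6] bgr [104. 112. 111.]
top casting_a 0.72 361 z [12.2 31.5 35.3] rect ([381.1, -172.3], [36.3, 59.5], 29.8) mean [ 381.5 -171.9   31.8] bgr [100. 109.  70.]
top mat 0.61 4104 z [-1.2  2.7  6.4] rect ([477.0, 0.5], [173.6, 165.4], 88.8) mean [ 4.757e+02 -2.000e-01  2.600e+00] bgr [42. 44. 44.]
top tote 0.85 2865 z [ 0.7  7.7 51.7] rect ([547.9, 229.4], [307.3, 93.3], 7.7) mean [546.6 226.5   4.9] bgr [86. 85. 83.]
top pad_a 0.97 583 z [2.1 5.6 9.5] rect ([635.8, 238.5], [64.1, 65.5], 8.4) mean [634.8 238.    5.6] bgr [129.  76.  49.]
top pad_a 0.93 577 z [2.3 5.9 9.9] rect ([458.4, 213.9], [60.3, 64.3], 6.7) mean [458.4 213.8   6. ] bgr [132.  78.  51.]
top tray rim 620 ([516.9, -232.1], [107.4, 194.3], 0.3)
top tote rim 845 ([546.8, 222.8], [315.5, 87.0], 7.7)
-0.44 [0.209 0.212 0.215]
-0.42 [0.209 0.212 0.215]
-0.4 [0.073 0.126 0.214]
-0.38 [-0
[... 913 characters left out ...]
ect ([475.7, -2.2], [174.4, 163.4], 88.9) mean [475.2  -7.7   3.7] bgr [38. 38. 39.]
side mat 0.22 593 z [17.6 36.2 38.8] rect ([490.5, -214.2], [35.5, 60.6], 1.4) mean [ 489.7 -216.3   36.4] bgr [94. 98. 99.]
side tote 0.76 3843 z [ 3.1 28.5 51.3] rect ([547.2, 219.3], [312.9, 85.1], 7.5) mean [548.1 217.7  28.8] bgr [69. 67. 66.]
side pad_a 0.66 131 z [ 4.6  6.7 10.7] rect ([632.9, 256.6], [61.2, 26.3], 10.3) mean [632.8 255.9   6.7] bgr [132.  69.  43.]
side pad_a 0.64 689 z [ 8.8 36.  38.9] rect ([541.8, -219.1], [36.3, 59.9], 1.4) mean [ 541.3 -221.2   36.4] bgr [88. 92. 92.]
side tray rim 1090 ([515.8, -228.7], [108.3, 184.6], 1.0)
side tote rim 820 ([546.5, 221.4], [315.8, 93.2], 7.9)
```

```bash
cat > d.py <<'E'
# usage: d.py x y z yawdeg (world direction of tool y) ...: shifts/turn in the current tool axes
import sys,numpy as np
from rig import bot
from scipy.spatial.transform import Rotation as R
s=bot.read_state();P=np.array(s["position"]);M=np.array(s["tcp_rot"])
print("t",round(s["time_s"],2),"pos",P.round(4),"yaw",round(float(np.degrees(np.arctan2(M[1,1],M[0,1]))),2),"open",round(s["opening"],3),"grip",round(s["grasp_force"],1),"F",np.round(s["force"],1),"J",np.round(s["joint_positions"],0))
a=list(map(float,sys.argv[1:]))
for k in range(0,len(a),4):
    t=np.radians(a[k+3]);y=np.array([np.cos(t),np.sin(t),0]);z=np.array([0,0,-1.]);N=np.stack([np.cross(y,z),y,z],1)
    print(a[k:k+4],"->",(M.T@(np.array(a[k:k+3])-P)).round(4),R.from_matrix(M.T@N).as_rotvec(True).round(2))
E
python3 -m jog '[[1,0.212,-0.233,0,0,0,9],[1,0.212,-0.233,0,0,0,18.3],[1,0.212,-0.233,0,0,0,18.3],[1,0.212,-0.233,0,0,0,18.3],[1,0.212,-0.233,0,0,0,18.3],[1,0.212,-0.233,0,0,0,18.3],[1,0.393,-0.262,0.06,0,0,18.3],[1,0.393,-0.262,0.06,0,0,18.3],[1,0.393,-0.262,0.114,0,0,18.3],[1,0.393,-0.262,0.114,0,0,18.3],[1,0.393,-0.262,0.114,0,0,18.3],[1,0.393,-0.262,0.114,0,0,18.3]]'; python3 d.py .491 -.2125 .12 -89 .491 -.2125 .021 -89
```

```text
time_s: 2.6
position: [0.4911, -0.2135, 0.12]
tcp_rot: [[1.0, 0.018, 0.001], [0.018, -1.0, -0.001], [0.001, 0.001, -1.0]]
force: [0.4, -0.1, -1.0]
opening: 1.001
grasp_force: 0.0
t 2.6 pos [ 0.4911 -0.2135  0.12  ] yaw -88.98 open 1.001 grip 0.0 F [ 0.4 -0.1 -1. ] J [-35.  33. 101.  -0.  46.  54.]
[0.491, -0.2125, 0.12, -89.0] -> [-0.0001 -0.001   0.    ] [ 0.05 -0.03  0.02]
[0.491, -0.2125, 0.021, -89.0] -> [-0.0002 -0.0011  0.099 ] [ 0.05 -0.03  0.02]
```

```bash
python3 -m jog '[[1,0,-0.001,0.05,0,0,0],[1,0,-0.001,0.085,0,0,0],[1,0,-0.001,0.102,0,0,0],[1,0,-0.001,0.102,0,0,0],[0.5,0,-0.001,0.102,0,0,0],[0.5,0,-0.001,0.102,0,0,0],[0.5,0,-0.001,0.102,0,0,0],[0.5,0,-0.001,0.102,0,0,0],[0.5,0,-0.001,0.102,0,0,0],[0.5,0,-0.001,0.102,0,0,0]]'
```

```text
time_s: 3.85
position: [0.4917, -0.2117, 0.0183]
tcp_rot: [[1.0, 0.019, 0.001], [0.019, -1.0, -0.001], [0.001, 0.001, -1.0]]
force: [-1.3, -0.4, 5.7]
opening: 0.689
grasp_force: 30.0
```

```bash
python3 -m jog '[[0.5,0,0,-0.03,0,0,0],[0.5,0,0,-0.075,0,0,0],[0.5,-0.003,-0.05,-0.09,0,0,0],[0.5,-0.006,-0.105,-0.09,0,0,0],[0.5,-0.009,-0.16,-0.09,0,0,0],[0.5,-0.012,-0.2,-0.08,0,0,0],[0.5,-0.012,-0.212,-0.05,0,0,0],[0.5,-0.012,-0.212,-0.02,0,0,0],[0.5,-0.012,-0.212,-0.006,0,0,0],[0.5,-0.012,-0.212,-0.002,0,0,0],[0.5,-0.012,-0.212,0,0,0,0],[0.5,-0.012,-0.212,0.001,0,0,0],[0.5,-0.012,-0.212,0.001,0,0,0]]'; python3 d.py
```

```text
time_s: 5.48
position: [0.4757, 0.0002, 0.0173]
tcp_rot: [[1.0, 0.018, 0.002], [0.018, -1.0, -0.001], [0.002, 0.001, -1.0]]
force: [0.3, -0.7, 1.4]
opening: 0.684
grasp_force: 30.0
t 5.47 pos [4.757e-01 2.000e-04 1.730e-02] yaw -88.95 open 0.684 grip 30.0 F [ 0.3 -0.7  1.4] J [-13.  42. 112.  -0.  26.  76.]
```

```bash
python3 -m jog '[[0.5,0,0,0.0005,0,0,0],[0.5,0,0,0.0005,0,0,0]]'
```

```text
time_s: 5.72
position: [0.4757, 0.0002, 0.0173]
tcp_rot: [[1.0, 0.018, 0.002], [0.018, -1.0, -0.001], [0.002, 0.001, -1.0]]
force: [-1.0, -1.3, 7.9]
opening: 0.687
grasp_force: 30.0
```

```bash
python3 -m jog '[[1,0,0,0,0,0,0],[1,0,0,0,0,0,0],[1,0,0,0,0,0,0],[1,0,0,-0.03,0,0,0],[1,0,0,-0.065,0,0,-10],[1,0,0,-0.065,0,0,-20],[1,0,0,-0.065,0,0,-30],[1,0,0,-0.065,0,0,-40],[1,0,0,-0.065,0,0,-50],[1,0,0,-0.065,0,0,-60],[1,0,0,-0.065,0,0,-70],[1,0,0,-0.065,0,0,-80],[1,0,0,-0.065,0,0,-90],[1,0,0,-0.065,0,0,-90]]'; python3 d.py .4757 .0002 .0185 1.05; python3 - <<'E'
from h import *
im,d=viewer.capture("side");W=cloud("side",d);masks("side","casting_a",W,im);cv2.imwrite("pics/s1.png",im)
E
```

```text
time_s: 7.48
position: [0.475, 0.0006, 0.0809]
tcp_rot: [[-0.016, 1.0, -0.0], [1.0, 0.016, 0.0], [0.0, -0.0, -1.0]]
force: [-1.1, 0.4, -0.1]
opening: 1.002
grasp_force: 0.0
t 7.47 pos [0.475  0.0006 0.0809] yaw 0.93 open 1.002 grip 0.0 F [-1.1  0.4 -0.1] J [-13.  34. 111.   0.  35. -14.]
[0.4757, 0.0002, 0.0185, 1.05] -> [-0.0004  0.0007  0.0624] [-0.02 -0.01 -0.12]
side casting_a 0.96 778 z [ 4.8 32.1 34.9] rect ([298.1, -254.4], [61.2, 36.2], 84.4) mean [ 298.6 -256.6   32.5] bgr [82. 87. 41.]
side casting_a 0.61 443 z [12.1 34.8 37.8] rect ([474.7, -1.3], [36.0, 60.6], 0.7) mean [474.6  -3.6  35.4] bgr [84. 86. 86.]
side casting_a 0.58 626 z [16.3 36.2 39.2] rect ([541.8, -219.0], [36.2, 60.9], 1.2) mean [ 541.4 -221.3   36.6] bgr [ 96. 101. 102.]
```

View pics/s1.png

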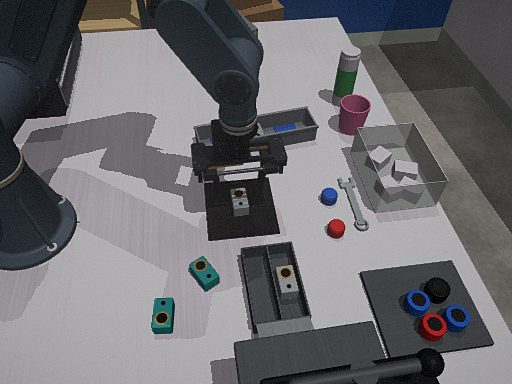

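The picture shows the casting lying flat on the mat at about (239,200) under the open gripper. Now I'll regrip it by its long sides.

```bash
python3 -m jog '[[1,-0.0004,0.0007,0.03,0,0,0],[1,-0.0004,0.0007,0.055,0,0,0],[1,-0.0004,0.0007,0.0624,0,0,0],[1,-0.0004,0.0007,0.0624,0,0,0],[0.3,-0.0004,0.0007,0.0624,0,0,0],[0.3,-0.0004,0.0007,0.0624,0,0,0],[0.3,-0.0004,0.0007,0.0624,0,0,0],[0.3,-0.0004,0.0007,0.0624,0,0,0],[0.3,-0.0004,0.0007,0.0624,0,0,0],[0.3,-0.0004,0.0007,0.0624,0,0,0],[0.3,-0.0004,0.0007,0.0624,0,0,0],[0.3,-0.0004,0.0007,0.0624,0,0,0]]'; python3 d.py .636 .2345 .12 7.7 .636 .2345 .0225 7.7
```

```text
time_s: 9.07
position: [0.4759, 0.0002, 0.0187]
tcp_rot: [[-0.018, 1.0, -0.0], [1.0, 0.018, 0.0], [0.0, -0.0, -1.0]]
force: [-0.1, -1.4, 1.2]
opening: 0.404
grasp_force: 30.0
t 9.07 pos [4.759e-01 2.000e-04 1.870e-02] yaw 1.06 open 0.404 grip 30.0 F [-0.1 -1.4  1.2] J [-13.  42. 112.  -0.  27. -15.]
[0.636, 0.2345, 0.12, 7.7] -> [ 0.2314  0.1644 -0.1014] [-0.01 -0.   -6.64]
[0.636, 0.2345, 0.0225, 7.7] -> [ 0.2314  0.1644 -0.0039] [-0.01 -0.   -6.64]
```

```bash
python3 -m jog '[[0.3,0,0,-0.04,0,0,0],[0.3,0,0,-0.1,0,0,0],[0.3,0.04,0.028,-0.1,0,0,-2],[0.3,0.085,0.06,-0.1,0,0,-4],[0.3,0.13,0.092,-0.1,0,0,-6.7],[0.3,0.175,0.124,-0.1,0,0,-6.7],[0.3,0.215,0.152,-0.1,0,0,-6.7],[0.3,0.2314,0.1644,-0.1,0,0,-6.7],[0.3,0.2314,0.1644,-0.07,0,0,-6.7],[0.3,0.2314,0.1644,-0.06,0,0,-6.7],[0.3,0.2314,0.1644,-0.06,0,0,-6.7]]'; python3 d.py .636 .2345 .0225 7.7; python3 - <<'E'
from h import *
for c in("side","top"):
    im,d=viewer.capture(c);W=cloud(c,d)
    cv2.imwrite(f"pics/{c}2.png",cv2.resize(im[90:180,180:340] if c=="side" else im[100:260,110:260],None,fx=4,fy=4) if c=="side" else cv2.resize(im[100:260,100:260],None,fx=3,fy=3))
    if c=="side": masks(c,"casting_a",W,im)
E
```

```text
time_s: 10.45
position: [0.6346, 0.234, 0.0771]
tcp_rot: [[-0.135, 0.991, -0.004], [0.991, 0.135, -0.001], [-0.0, -0.004, -1.0]]
force: [0.8, 1.2, -2.5]
opening: 0.414
grasp_force: 30.0
t 10.45 pos [0.6346 0.234  0.0771] yaw 7.74 open 0.414 grip 30.0 F [ 0.8  1.2 -2.5] J [11. 45. 80. -0. 55.  3.]
[0.636, 0.2345, 0.0225, 7.7] -> [0.0003 0.0017 0.0546] [-0.22  0.01  0.04]
side casting_a 0.71 294 z [68.6 92.5 96. ] rect ([637.0, 230.3], [62.0, 35.9], 86.0) mean [635.5 224.1  93.4] bgr [67. 68. 67.]
side casting_a 0.69 753 z [ 9.6 32.3 34.9] rect ([297.8, -255.0], [60.3, 36.7], 84.6) mean [ 298.5 -256.5   32.5] bgr [85. 91. 40.]
side casting_a 0.68 652 z [ 7.2 32.  34.8] rect ([381.0, -175.0], [36.4, 60.2], 29.5) mean [ 381.2 -177.3   32.4] bgr [88. 93. 45.]
side casting_a 0.56 668 z [11.3 36.1 38.8] rect ([542.0, -218.8], [36.5, 60.5], 1.0) mean [ 541.2 -221.    36.5] bgr [90. 94. 94.]
```

View pics/side2.png

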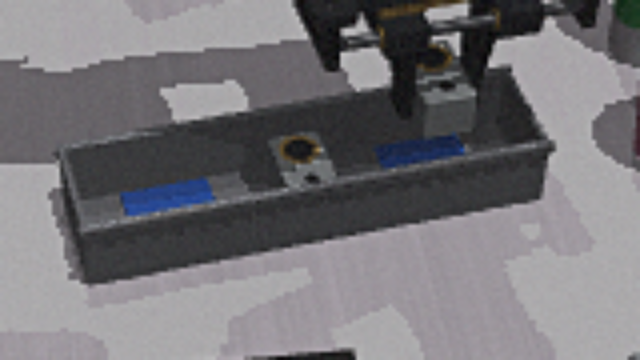

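The side crop shows the casting held level above the far pad (pad at about (420,150) in the crop). Before lowering, I'll refine the tote centre from its rim.

```bash
python3 - <<'E'
from h import *
a=np.radians(7.7);R2=np.array([[np.cos(a),np.sin(a)],[-np.sin(a),np.cos(a)]])
for c in("top","side"):
    W=cloud(c,np.load(f"pics/{c}0.npy")); im=cv2.imread(f"pics/{c}0.png")
    L=(W[...,:2]-[.547,.2228])@R2.T
    m=(abs(L[...,0])<.17)&(abs(L[...,1])<.055)&(W[...,2]>.044)&(W[...,2]<.057)
    for s in(-1,1):
        q=L[m&(abs(L[...,0])<.14)&(L[...,1]*s>.02)]*1000
        print(c,"wall",s,len(q),"v pct",np.percentile(q[:,1],[2,25,50,75,98]).round(1),"slope deg",np.degrees(np.polyfit(q[:,0],q[:,1],1)[0]/1).round(2))
        q=L[m&(abs(L[...,1])<.03)&(L[...,0]*s>.1)]*1000
        print(c,"end",s,len(q),np.percentile(q[:,0],[2,50,98]).round(1))
    k=(abs(L[...,0])<.04)&(abs(L[...,1])<.034)&(W[...,2]>.030)&(W[...,2]<.043)
    print(c,"done casting",k.sum(),rect(L[k]),(L[k].mean(0)*1000).round(1))
    b=(im[...,0].astype(int)-im[...,2]>40)&(abs(L[...,0])<.15)&(abs(L[...,1])<.045)
    for s in(-1,1): q=L[b&(L[...,0]*s>0)]*1000; print(c,"pad",s,len(q),np.percentile(q,[2,98],0).round(1).tolist())
E
```

```text
top wall -1 346 v pct [-43.2 -41.6 -39.6 -37.8 -35.8] slope deg 0.01
top end -1 39 [-156.  -154.2 -152.4]
top wall 1 375 v pct [35.5 37.1 39.1 41.1 43.4] slope deg -0.02
top end 1 51 [151.  153.1 155.8]
top done casting 338 ([-0.3, -0.1], [36.6, 60.5], 0.0) [-1.  -0.6]
top pad -1 569 [[-117.7, -26.3], [-59.8, 33.3]]
top pad 1 549 [[60.6, -26.7], [118.4, 33.2]]
side wall -1 376 v pct [-46.2 -44.2 -42.9 -40.7 -36.8] slope deg -0.11
side end -1 32 [-156.4 -154.7 -152.3]
side wall 1 370 v pct [31.3 34.4 36.1 38.5 42.3] slope deg -0.11
side end 1 40 [150.5 152.6 156.5]
side done casting 208 ([1.1, 5.2], [57.6, 76.0], 89.9) [-0.6  7.2]
side pad -1 141 [[-117.5, -37.5], [-60.0, 33.3]]
side pad 1 133 [[60.1, -8.7], [118.0, 35.0]]
```

```bash
python3 -m jog '[[0.3,0,0.0005,0.025,0,0,0],[0.3,0,0.0005,0.042,0,0,0],[0.3,0,0.0005,0.051,0,0,0],[0.3,0,0.0005,0.054,0,0,0],[0.3,0,0.0005,0.055,0,0,0],[0.3,0,0.0005,0.055,0,0,0]]'; python3 d.py .6357 .2341 .0217 7.7
```

```text
time_s: 11.35
position: [0.637, 0.2347, 0.0242]
tcp_rot: [[-0.135, 0.991, 0.001], [0.991, 0.135, 0.0], [0.0, 0.001, -1.0]]
force: [0.4, -0.3, -1.5]
opening: 0.408
grasp_force: 30.0
t 11.35 pos [0.637  0.2347 0.0242] yaw 7.76 open 0.408 grip 30.0 F [ 0.4 -0.3 -1.5] J [11. 49. 81.  0. 50.  3.]
[0.6357, 0.2341, 0.0217, 7.7] -> [-0.0004 -0.0013  0.0025] [ 0.06 -0.    0.06]
```

```bash
python3 -m jog '[[0.3,-0.0003,-0.0012,0.001,0,0,0],[0.3,-0.0003,-0.0012,0.002,0,0,0],[0.3,-0.0003,-0.0012,0.0025,0,0,0],[0.3,-0.0003,-0.0012,0.003,0,0,0],[0.3,-0.0003,-0.0012,0.003,0,0,0]]'; python3 d.py
```

```text
time_s: 11.98
position: [0.6354, 0.2341, 0.0217]
tcp_rot: [[-0.135, 0.991, 0.0], [0.991, 0.135, -0.0], [-0.0, 0.0, -1.0]]
force: [-1.4, -0.1, 5.3]
opening: 0.413
grasp_force: 30.0
t 11.97 pos [0.6354 0.2341 0.0217] yaw 7.76 open 0.413 grip 30.0 F [-1.4 -0.1  5.3] J [11. 49. 81. -0. 49.  3.]
```

```bash
python3 -m jog '[[0.65,0,0,0,0,0,0],[0.65,0,0,0,0,0,0],[0.65,0,0,0,0,0,0],[0.65,0,0,-0.03,0,0,0],[0.65,0,0,-0.08,0,0,0],[1,-0.03,-0.01,-0.11,0,0,8],[1,-0.07,-0.025,-0.11,0,0,17],[1,-0.11,-0.04,-0.11,0,0,27],[1,-0.15,-0.053,-0.11,0,0,37],[1,-0.19,-0.067,-0.11,0,0,47],[1,-0.23,-0.081,-0.11,0,0,57],[1,-0.27,-0.096,-0.11,0,0,67],[1,-0.31,-0.11,-0.11,0,0,77],[1,-0.35,-0.124,-0.11,0,0,87],[1,-0.39,-0.138,-0.11,0,0,96.8],[1,-0.425,-0.15,-0.1,0,0,96.8],[1,-0.4344,-0.154,-0.098,0,0,96.8],[1,-0.4344,-0.154,-0.098,0,0,96.8],[1,-0.4344,-0.154,-0.098,0,0,96.8]]'; python3 d.py .5417 -.217 .018 -89;  python3 - <<'E'
from h import *
for c in("top","side"):
    im,d=viewer.capture(c);W=cloud(c,d);cv2.imwrite(f"pics/{c}3.png",im)
    a=np.radians(7.7);R2=np.array([[np.cos(a),np.sin(a)],[-np.sin(a),np.cos(a)]])
    L=(W[...,:2]-[.5466,.2222])@R2.T
    k=(abs(L[...,0]-.09)<.04)&(abs(L[...,1])<.034)&(W[...,2]>.030)&(W[...,2]<.043)
    print(c,k.sum(),rect(L[k]),W[k][:,2].mean() if k.any() else "")
E
```

```text
time_s: 14.35
position: [0.5415, -0.2158, 0.1188]
tcp_rot: [[1.0, 0.018, -0.0], [0.018, -1.0, 0.001], [-0.0, -0.001, -1.0]]
force: [-0.1, 1.2, 1.2]
opening: 0.998
grasp_force: 0.0
t 14.35 pos [ 0.5415 -0.2158  0.1188] yaw -88.98 open 0.998 grip 0.0 F [-0.1  1.2  1.2] J [-33.  36.  94.   0.  50.  56.]
[0.5417, -0.217, 0.018, -89.0] -> [0.0002 0.0013 0.1008] [-0.03  0.01  0.02]
top 340 ([88.8, 1.2], [60.8, 36.4], 89.7) 0.03733330478296537
side 0 ([0.0, 0.0], [0.0, 0.0], 0.0)
```

View pics/top3.png

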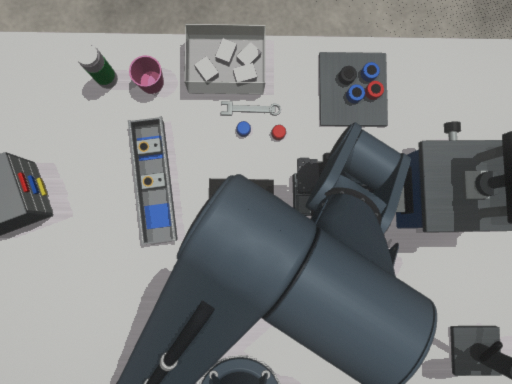

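The picture shows the first casting on the far pad at (150,147), parallel to the done one and within about 1 mm of centre. Now the second casting.

```bash
python3 -m jog '[[1,0,0.0011,0.05,0,0,0],[1,0,0.0011,0.085,0,0,0],[1,0,0.0011,0.101,0,0,0],[1,0,0.0011,0.101,0,0,0],[0.5,0,0.0011,0.101,0,0,0],[0.5,0,0.0011,0.101,0,0,0],[0.5,0,0.0011,0.101,0,0,0],[0.5,0,0.0011,0.101,0,0,0],[0.5,0,0.0011,0.101,0,0,0],[0.5,0,0.0011,0.101,0,0,0]]'; python3 d.py .476 0 .0175 -89
```

```text
time_s: 15.7
position: [0.5416, -0.2183, 0.0181]
tcp_rot: [[1.0, 0.017, 0.001], [0.017, -1.0, -0.0], [0.001, 0.0, -1.0]]
force: [-0.3, 0.5, 4.4]
opening: 0.683
grasp_force: 30.0
t 15.7 pos [ 0.5416 -0.2183  0.0181] yaw -89.05 open 0.683 grip 30.0 F [-0.3  0.5  4.4] J [-33.  45.  96.   0.  39.  56.]
[0.476, 0.0, 0.0175, -89.0] -> [-0.062  -0.2193  0.0005] [ 0.02 -0.03 -0.05]
```

```bash
python3 -m jog '[[0.5,0,0,-0.03,0,0,0],[0.5,0,0,-0.075,0,0,0],[0.5,-0.012,-0.045,-0.09,0,0,0],[0.5,-0.028,-0.1,-0.09,0,0,0],[0.5,-0.044,-0.155,-0.09,0,0,0],[0.5,-0.058,-0.205,-0.08,0,0,0],[0.5,-0.062,-0.219,-0.05,0,0,0],[0.5,-0.062,-0.219,-0.02,0,0,0],[0.5,-0.062,-0.219,-0.006,0,0,0],[0.5,-0.062,-0.219,-0.002,0,0,0],[0.5,-0.062,-0.219,0,0,0,0],[0.5,-0.062,-0.219,0.001,0,0,0],[0.5,-0.062,-0.219,0.0013,0,0,0],[0.5,-0.062,-0.219,0.0013,0,0,0]]'; python3 d.py
```

```text
time_s: 17.45
position: [0.4763, -0.0006, 0.0171]
tcp_rot: [[1.0, 0.017, 0.002], [0.017, -1.0, -0.001], [0.002, 0.001, -1.0]]
force: [-0.8, -1.4, 3.3]
opening: 0.686
grasp_force: 30.0
t 17.45 pos [ 0.4763 -0.0006  0.0171] yaw -89.05 open 0.686 grip 30.0 F [-0.8 -1.4  3.3] J [-14.  42. 112.  -0.  26.  76.]
```

```bash
python3 -m jog '[[1,0,0,0,0,0,0],[1,0,0,0,0,0,0],[1,0,0,0,0,0,0],[1,0,0,-0.03,0,0,0],[1,0,0,-0.065,0,0,-10],[1,0,0,-0.065,0,0,-20],[1,0,0,-0.065,0,0,-30],[1,0,0,-0.065,0,0,-40],[1,0,0,-0.065,0,0,-50],[1,0,0,-0.065,0,0,-60],[1,0,0,-0.065,0,0,-70],[1,0,0,-0.065,0,0,-80],[1,0,0,-0.065,0,0,-90],[1,0,0,-0.065,0,0,-90]]'; python3 d.py .4763 -.0005 .0187 .95; python3 - <<'E'
from h import *
im,d=viewer.capture("side");W=cloud("side",d);masks("side","casting_a",W,im)
E
```

```text
time_s: 19.2
position: [0.4756, -0.0001, 0.0812]
tcp_rot: [[-0.015, 1.0, -0.0], [1.0, 0.015, 0.0], [0.0, -0.0, -1.0]]
force: [0.3, -0.9, 0.4]
opening: 0.999
grasp_force: 0.0
t 19.2 pos [ 4.756e-01 -1.000e-04  8.120e-02] yaw 0.84 open 0.999 grip 0.0 F [ 0.3 -0.9  0.4] J [-14.  34. 111.   0.  35. -14.]
[0.4763, -0.0005, 0.0187, 0.95] -> [-0.0004  0.0007  0.0625] [-0.02 -0.01 -0.11]
side casting_a 0.84 621 z [10.4 32.1 34.6] rect ([381.5, -175.6], [37.2, 59.0], 29.5) mean [ 381.5 -177.7   32.5] bgr [80. 85. 39.]
side casting_a 0.75 173 z [23.5 38.2 40.8] rect ([632.0, 235.3], [31.4, 50.4], 5.3) mean [630.8 236.2  38.4] bgr [89. 95. 98.]
side casting_a 0.67 464 z [ 8.6 34.6 37.9] rect ([476.4, -2.3], [36.4, 62.2], 0.3) mean [476.2  -4.6  35.3] bgr [82. 84. 84.]
side casting_a 0.67 752 z [ 7.6 32.2 34.9] rect ([297.9, -254.7], [60.1, 35.7], 85.0) mean [ 298.3 -256.8   32.5] bgr [80. 86. 38.]
```

```bash
python3 -m jog '[[1,-0.0004,0.0007,0.03,0,0,0],[1,-0.0004,0.0007,0.055,0,0,0],[1,-0.0004,0.0007,0.0625,0,0,0],[1,-0.0004,0.0007,0.0625,0,0,0],[0.3,-0.0004,0.0007,0.0625,0,0,0],[0.3,-0.0004,0.0007,0.0625,0,0,0],[0.3,-0.0004,0.0007,0.0625,0,0,0],[0.3,-0.0004,0.0007,0.0625,0,0,0],[0.3,-0.0004,0.0007,0.0625,0,0,0],[0.3,-0.0004,0.0007,0.0625,0,0,0],[0.3,-0.0004,0.0007,0.0625,0,0,0],[0.3,-0.0004,0.0007,0.0625,0,0,0]]'; python3 d.py .4575 .2097 .0217 7.7
```

```text
time_s: 20.8
position: [0.4766, -0.0006, 0.0188]
tcp_rot: [[-0.017, 1.0, 0.0], [1.0, 0.017, -0.0], [-0.0, 0.0, -1.0]]
force: [0.2, 0.1, -0.0]
opening: 0.411
grasp_force: 30.0
t 20.8 pos [ 0.4766 -0.0006  0.0188] yaw 0.95 open 0.411 grip 30.0 F [ 0.2  0.1 -0. ] J [-14.  42. 112.   0.  27. -15.]
[0.4575, 0.2097, 0.0217, 7.7] -> [ 0.2106 -0.0156 -0.0029] [ 0.01  0.   -6.75]
```

```bash
python3 -m jog '[[0.3,0,0,-0.04,0,0,0],[0.3,0,0,-0.09,0,0,0],[0.3,0.04,-0.003,-0.1,0,0,-2],[0.3,0.09,-0.006,-0.1,0,0,-4],[0.3,0.14,-0.01,-0.1,0,0,-6.8],[0.3,0.185,-0.0136,-0.1,0,0,-6.8],[0.3,0.2106,-0.0156,-0.1,0,0,-6.8],[0.3,0.2106,-0.0156,-0.09,0,0,-6.8],[0.3,0.2106,-0.0156,-0.06,0,0,-6.8],[0.3,0.2106,-0.0156,-0.03,0,0,-6.8],[0.3,0.2106,-0.0156,-0.012,0,0,-6.8],[0.3,0.2106,-0.0156,-0.007,0,0,-6.8],[0.3,0.2106,-0.0156,-0.006,0,0,-6.8],[0.3,0.2106,-0.0156,-0.006,0,0,-6.8]]'; python3 d.py .4575 .2097 .0217 7.7
```

```text
time_s: 22.55
position: [0.4578, 0.2095, 0.0254]
tcp_rot: [[-0.135, 0.991, 0.001], [0.991, 0.135, 0.0], [0.0, 0.001, -1.0]]
force: [0.4, 0.5, -1.9]
opening: 0.411
grasp_force: 30.0
t 22.55 pos [0.4578 0.2095 0.0254] yaw 7.74 open 0.411 grip 30.0 F [ 0.4  0.5 -1.9] J [ 12.  41. 108.  -0.  31.   4.]
[0.4575, 0.2097, 0.0217, 7.7] -> [ 0.0002 -0.0003  0.0037] [ 0.06 -0.    0.04]
```

```bash
python3 -m jog '[[0.3,0,0,0.0015,0,0,0],[0.3,0,0,0.003,0,0,0],[0.3,0,0,0.0035,0,0,0],[0.3,0,0,0.004,0,0,0],[0.3,0,0,0.004,0,0,0]]'; python3 d.py
```

```text
time_s: 23.18
position: [0.4576, 0.2098, 0.0219]
tcp_rot: [[-0.135, 0.991, 0.001], [0.991, 0.135, 0.0], [0.0, 0.001, -1.0]]
force: [-0.8, -0.1, 7.0]
opening: 0.413
grasp_force: 30.0
t 23.18 pos [0.4576 0.2098 0.0219] yaw 7.77 open 0.413 grip 30.0 F [-0.8 -0.1  7. ] J [ 12.  42. 108.  -0.  30.   4.]
```

Contact is confirmed at the expected height. I'll release, rise, and move clear over the mat.

```bash
python3 -m jog '[[0.65,0,0,0,0,0,0],[0.65,0,0,0,0,0,0],[0.65,0,0,0,0,0,0],[0.65,0,0,-0.03,0,0,0],[0.65,0,0,-0.08,0,0,0],[0.65,0,0,-0.13,0,0,0],[0.65,-0.06,0,-0.16,0,0,0],[0.65,-0.12,0,-0.16,0,0,0],[0.65,-0.18,0,-0.16,0,0,0],[0.65,-0.24,0,-0.16,0,0,0],[0.65,-0.3,0,-0.16,0,0,0],[0.65,-0.34,0,-0.16,0,0,0],[0.65,-0.34,0,-0.16,0,0,0]]';  python3 - <<'E'
from h import *
for c in("top","side"):
    im,d=viewer.capture(c);W=cloud(c,d);cv2.imwrite(f"pics/{c}4.png",im)
    a=np.radians(7.7);R2=np.array([[np.cos(a),np.sin(a)],[-np.sin(a),np.cos(a)]])
    L=(W[...,:2]-[.5466,.2222])@R2.T
    for u in(-.09,0,.09):
        k=(abs(L[...,0]-u)<.04)&(abs(L[...,1])<.034)&(W[...,2]>.030)&(W[...,2]<.043)
        print(c,k.sum(),rect(L[k]),W[k][:,2].mean() if k.any() else "")
E
```

```text
time_s: 24.8
position: [0.504, -0.1303, 0.1807]
tcp_rot: [[-0.13, 0.991, 0.001], [0.991, 0.13, -0.001], [-0.001, 0.001, -1.0]]
force: [-0.7, -0.2, 0.6]
opening: 0.649
grasp_force: 0.0
top 343 ([-90.4, 0.9], [35.9, 60.6], 0.0) 0.03749924534442008
top 336 ([0.1, 0.5], [36.3, 60.0], 0.4) 0.035596088709891616
top 346 ([88.9, 0.9], [36.8, 60.5], 0.8) 0.03723082488011924
side 195 ([-97.0, 4.3], [62.1, 59.1], 0.1) 0.03865662178055415
side 0 ([0.0, 0.0], [0.0, 0.0], 0.0) 
side 70 ([104.8, 5.3], [68.4, 21.5], 68.1) 0.03849309599035596
```

View pics/top4.png

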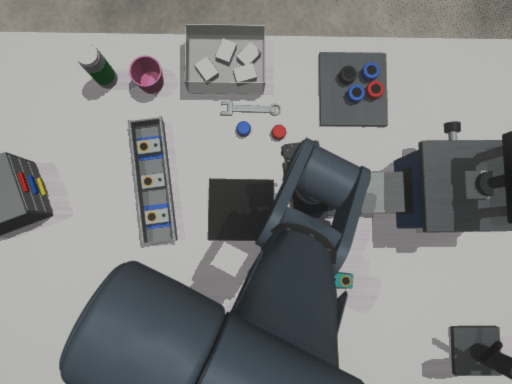

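View pics/side4.png

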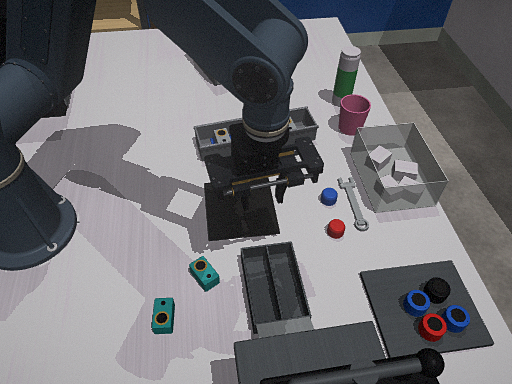

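The top view shows castings at (150,147) and (157,215), each centred on its pad with blue showing on both sides, and the done one unmoved at (153,181). In the side view the tray lanes are empty at (275,285), the turquoise pieces, caps and wrench are where they were, and the gripper is clear above the mat.

```bash
python3 -c "
from rig import workorder; print(workorder.hand_in())"
```

```text
the job is handed in; nothing more can be done
None
```

Both castings are set down flat on the two blue pads, within about 1–2 mm of centre and lengthwise across the tote; nothing else was moved, and the job was handed in at about 25 s with the arm clear.

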